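# Load two guide pins into the marking press and stroke its lever

### The job

Mark the two round guide pins that lean in the rack: stand each of them nose-down, all the way down, in its own well of the marking press. Then pull the press's sprung lever through its full stroke towards the robot's side and ease it slowly back home without letting it snap. Leave the short flat bar standing in the rack.

Things in the scene. Friction and masses are not known exactly. Their poses are not given: they have to be found in the camera images.
- pin_a: Round bright-steel guide pin, 18 mm diameter, 160 mm long, about 0.28 kg; its lowest 15 mm taper to a 12 mm nose. Origin: centre of the nose's end face; z runs along the pin to its upper end. It starts nose-down in a rack socket, leaning 30 degrees from vertical, its upper end towards the rack's -x; the upper 68 mm stand out. Draw it out along its axis.
- pin_b: Second guide pin, identical to pin_a, in another socket of the rack.
- flat_bar: Dark rectangular steel bar, 18 x 26 x 130 mm, in the remaining socket, leaning like the pins but standing out only 38 mm; origin at the centre of its lower end, z along it. To be left in the rack.
- rack: Fixed grey painted rack, x towards its back, z up, origin on the table 25 mm in front of the middle of the front edge of its 150 x 240 mm base plate. Three sockets 26 x 30 mm side by side along its y at y = -80, 0 and 80 mm (which holds what varies), 92 mm deep, all leaning 30 degrees with the mouths towards its -x; top of the rack about 130 mm high.
- press: Fixed marking press, origin under the middle of its 170 x 300 x 20 mm grey base plate, front to -x, z up. A steel block (top at z = 100 mm) holds two wells at x = -30 mm, y = -95 and -15 mm. Behind it a grey housing (x 30 to 80 mm, y -130 to 20 mm, 115 mm high); lever bearing 120 mm high at y 21 to 61 mm, the lever on its +y side.
- well_a (a point): Centre of the floor of one well of the press: an upright square well 28 x 28 mm, 80 mm deep, open at the top (floor 20 mm, mouth 100 mm above the table). Axes as the press. A pin standing in it sticks out 80 mm.
- well_b (a point): Centre of the floor of the other well, the same, 80 mm away along the press's y. Either pin may go in either well.
- lever (a joint): Lever angle in rad: 0 = home (leaning 20 degrees from vertical to the press's +x), 0.9 = end stop of the full stroke (leaning 32 degrees to its -x, the robot's side). Sprung: the bar pulls with about 4 N at home, 11 N at full stroke, plus 4 N per rad/s of damping. Let go far from home it flies back at over 2 rad/s; above 1.5 rad/s counts as snapping.
- bar (a point): Grip point of the lever, moving with it: on the axis of a black horizontal bar, 20 mm diameter, 95 mm long along the press's y (from 55 mm on the -y side, where the arm meets it, to 40 mm on the +y side of this point), 150 mm from the pivot axis, 216 mm above the table at home; free all round.
- pivot (a point): Point on the lever's pivot axis (fixed, 75 mm above the table), below the grip part; the axis runs along the press's y, at press x = 10 mm.

How it is judged:
On the way, in this order (a step that is already met when the one before it is completed fails the run):
1. one guide pin stands nose-down in a well ((((distance between pin_a and well_a below 0.015 m and angle between pin_a's own z axis and vertical below 0.2 rad) or (distance between pin_a and well_b below 0.015 m and angle between pin_a's own z axis and vertical below 0.2 rad)) or ((distance between pin_b and well_a below 0.015 m and angle between pin_b's own z axis and vertical below 0.2 rad) or (distance between pin_b and well_b below 0.015 m and angle between pin_b's own z axis and vertical below 0.2 rad)))), for 0.2 s.
2. both guide pins stand nose-down in the wells (((distance between pin_a and well_a below 0.015 m and angle between pin_a's own z axis and vertical below 0.2 rad) or (distance between pin_a and well_b below 0.015 m and angle between pin_a's own z axis and vertical below 0.2 rad)) and ((distance between pin_b and well_a below 0.015 m and angle between pin_b's own z axis and vertical below 0.2 rad) or (distance between pin_b and well_b below 0.015 m and angle between pin_b's own z axis and vertical below 0.2 rad))), for 0.2 s.
3. with both pins in, the lever is pulled through its stroke (all of step 2 and value of joint lever above 0.8 rad), for 0.1 s.
4. the lever is back home (value of joint lever below 0.06 rad), for 0.1 s.
At the end, for the whole second after the job is handed in: Each guide pin stands nose-down in its own well (nose end within 15 mm of the centre of the well's floor, within 0.2 rad of upright) and at rest, the lever is back home (under 0.06 rad), and the flat bar is still in its rack socket (all of step 2 and value of joint lever below 0.06 rad and linear speed of each of pin_a, pin_b below 0.03 m/s and distance between flat_bar and rack below 0.2 m and angle between flat_bar's own z axis and vertical below 0.9 rad); the robot touches nothing.
It fails at once if the lever snaps back (returns faster than 1.5 rad/s) (velocity of joint lever below -1.5 rad/s).
It fails at once if the flat bar is taken out of or knocked about in the rack (its lower end moved more than 25 mm) (distance of flat_bar from where it was at the start of the episode above 0.025 m).
It also fails if it takes over 72 s, if anything falls off the work surface, if the arm or the gripper's body presses on something with over 40 N, if the wrist force passes 120 N, or if a joint passes its speed limit or range.

### The arm

A 6-joint arm with a two-finger parallel gripper is mounted at the origin on the work surface. World frame = base frame: x ahead of the robot, y to its left, z up, the work surface at z = 0. Lengths are in m, angles in rad, forces in N, time in s.
With the tool pointing down it reaches from about 0.35 to 0.975 m from the base axis. Payload 4.9 kg.
Tool frame: the origin (TCP) lies at the very end of the fingers, on their centre line; the grasp point (between the pads) lies 19 mm behind it (ctrl.grasp_offset is the distance from the TCP to the grasp point, in m); z points along the fingers, y is the line along which they close (so a half turn about z gives the same grasp; the last joint's range is limited). The gripper opens to 85 mm and grips with 20 to 120 N. Pads are 22 mm wide; open, the fingers measure 114 mm over their backs; the gripper's body (76 mm by 85 mm) begins 54 mm behind the grasp point. The pads swing forward as they close: fully open they stand 13 mm farther back than shut.
Start: joints at [1.222, 0.053, 1.613, -0, 1.476, -0.119], TCP at [0.142, 0.609, 0.231] pointing down, gripper open.
Joint ranges: [-3.01, 3.01], [-1.01, 2.22], [0.06, 2.58], [-1.02, 4.17], [0.09, 2.62], [-3.14, 3.14]. Speed limits (rad/s): [2.57, 2.57, 3.14, 3.14, 3.14, 3.14].

### API

Orientations are given as a rotation vector (axis times angle).
In Python, from station import ctrl, optics gives the robot as it stands.
- The arm moves only by the shell command python3 -m handwheel 'ROWS' [OPENING] [FORCE]. ROWS is JSON, a list of rows, each an object of numbers: "tx", "ty", "tz": the shift along the tool's x, y, z in mm; "roll": the turn about the tool's z in rad. A call has 1 to 12 rows; each row shifts and turns the commanded pose from where the row before left it, along the tool's axes as they then stand; what a row does not reach is not made up. A row lasts 1/12 s, in which the tool goes at most 41.7 mm and 7.16 degrees, less where a joint would pass 70% of its speed; a pose out of reach is approached as far as the arm can. A call with a gripper value outside its range is refused whole. OPENING is the finger opening in mm, from 0 to 85.4, set as the call begins (- or left out, the last holds). The fingers move at their own pace and stop on an object; FORCE is the grip in N (left out, the last holds). Time passes only in rows, so rows that do not move let the fingers close. It gives the time, the measured TCP pose, the force, the opening and the grip force at its end, in the units of the state.
- ctrl.get_obs(): the state, without advancing time (a new reading comes with each control period).
- optics.get_image(name): name is "scene" or "top" or "wrist"; returns (picture, depth): 400x640x3 uint8, red, green, blue; 400x640 float32, m along the optical axis (not along the pixel's ray), 0 where there is no reading.
- optics.camera_params(name): a dict with "mtx" (3x3 intrinsics, pixels), "extrinsics" (4x4, takes a point from camera to world coordinates); the wrist camera has in their place "tool_from_camera" (4x4, takes a point from camera to tool coordinates, whose origin is the TCP and whose axes are the flange's). Camera axes: x right, y down, z forward; pixel columns grow to the right and rows downward; lengths in m; the calibration is good to about 2 mm. The wrist camera is an equidistant fisheye: a pixel r from the principal point sees the ray r / f radians off the axis. A picture is of the moment at which its call begins: read the wrist's pose just before it. camera_params takes no time and is no camera call.
- ctrl.finish_job(): hands the job in; it is judged then, once.
The state is a dict: "t": time; "q": joint angles; "dq": joint speeds; "effort": joint torques, N m; "tool_pos": TCP position; "tool_rot": TCP orientation; "contact_force": force on the tool from outside, world axes, zero at the start; "wrist_torque": the same for the moment, N m; "opening": finger opening in m; "grip_force": force on a finger pad.
Only numpy, scipy, OpenCV 4.12 (cv2) and the standard library are available. Lean on these libraries where they do the work, as an engineer would, in place of code of your own. Each camera call takes 0.05 s, during which the arm holds its last target. There are 200 camera calls.

## Working session

There is one attempt and no reset: what is moved stays moved. The work goes in short steps, Python scripts to look and compute and a shell command to move; the robot and the scene stay as the last step left them, time stands still between calls to the robot, and variables do not carry over. Pictures are saved under pics/ and viewed, at most 10 in all, crops included, and the job is handed in when it is done.

```bash
ls; mkdir -p pics; python3 - <<'E'
from station import ctrl, optics
import cv2,numpy as np
o=ctrl.get_obs(); print({k:np.round(v,3) for k,v in o.items()}, ctrl.grasp_offset)
for n in("scene","top"):
    im,d=optics.get_image(n); cv2.imwrite(f"pics/{n}0.png",im[:,:,::-1]); np.savez(f"{n}0.npz",im=im,d=d)
    p=optics.camera_params(n); print(n,np.round(p["mtx"],1).tolist(),np.round(p["extrinsics"],3).tolist())
p=optics.camera_params("wrist");print({k:np.round(v,3).tolist() if not isinstance(v,str) else v for k,v in p.items()})
E
```

```text
pics
{'t': np.float64(0.0), 'q': array([ 1.222,  0.053,  1.614,  0.   ,  1.476, -0.119]), 'dq': array([ 0.001, -0.001,  0.001,  0.   ,  0.   , -0.001]), 'effort': array([-1.0000e-03, -3.9369e+01, -3.7017e+01, -0.0000e+00,  7.0000e-03,
        0.0000e+00]), 'tool_pos': array([0.142, 0.608, 0.23 ]), 'tool_rot': array([-3.60e-01, -3.12e+00,  3.00e-03]), 'contact_force': array([0.043, 0.32 , 1.266]), 'wrist_torque': array([ 0.025,  0.041, -0.028]), 'grip_force': np.float64(0.0), 'opening': np.float64(0.085)} 0.0187
scene [[388.2, 0.0, 321.1], [0.0, 388.2, 196.4], [0.0, 0.0, 1.0]] [[0.658, 0.647, -0.384, 0.851], [0.753, -0.558, 0.348, -0.262], [0.011, -0.519, -0.855, 0.837], [0.0, 0.0, 0.0, 1.0]]
top [[493.8, 0.0, 321.9], [0.0, 493.8, 197.4], [0.0, 0.0, 1.0]] [[-0.007, -0.987, 0.158, 0.341], [-1.0, 0.009, 0.015, 0.003], [-0.017, -0.158, -0.987, 1.477], [0.0, 0.0, 0.0, 1.0]]
{'mtx': [[309.707, 0.0, 316.63], [0.0, 309.707, 202.149], [0.0, 0.0, 1.0]], 'tool_from_camera': [[0.0, -0.948, -0.319, 0.083], [1.0, 0.0, 0.0, -0.001], [-0.0, -0.319, 0.948, -0.142], [0.0, 0.0, 0.0, 1.0]]}
```

View pics/scene0.png

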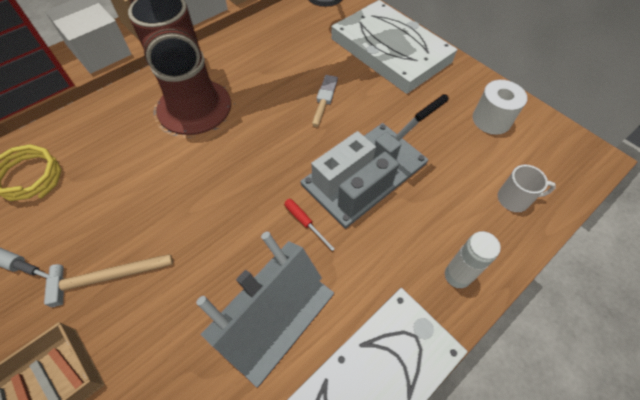

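View pics/top0.png

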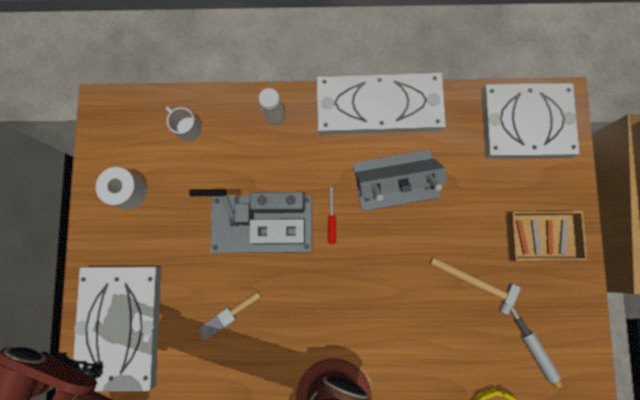

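```bash
cat > h.py <<'E'
import numpy as np,cv2
from station import ctrl,optics
def load(n):
    z=np.load(f"{n}0.npz"); return z["im"],z["d"]
def cloud(n,d):
    p=optics.camera_params(n);K=p["mtx"];E=p["extrinsics"]
    v,u=np.mgrid[:400,:640]
    P=np.stack([(u-K[0,2])/K[0,0]*d,(v-K[1,2])/K[1,1]*d,d],-1)
    return P@E[:3,:3].T+E[:3,3]
def ray(n,u,v,z):
    p=optics.camera_params(n);K=p["mtx"];E=p["extrinsics"]
    r=E[:3,:3]@[(u-K[0,2])/K[0,0],(v-K[1,2])/K[1,1],1]; c=E[:3,3]
    return c+r*(z-c[2])/r[2]
E
python3 - <<'E'
from h import *
np.set_printoptions(precision=4,suppress=True)
for n in("top","scene"):
    im,d=load(n);C=cloud(n,d);ok=d>0
    print(n,"table z",np.median(C[ok][:,2][np.abs(C[ok][:,2])<.02]))
    b=lambda x0,x1,y0,y1,z0,z1:ok&(C[...,0]>x0)&(C[...,0]<x1)&(C[...,1]>y0)&(C[...,1]<y1)&(C[...,2]>z0)&(C[...,2]<z1)
    m=b(.4,.6,0,.3,.093,.107)
    r=cv2.minAreaRect((C[m][:,:2]*1000).astype(np.float32));print("press z~.1",m.sum(),r)
    m=b(.4,.7,0,.3,.108,.122); print("housing etc",m.sum(),cv2.minAreaRect((C[m][:,:2]*1000).astype(np.float32)))
    m=b(.4,.7,.05,.4,.19,.24); Q=C[m]; print("bar",m.sum(),Q.min(0),Q.max(0),cv2.minAreaRect((Q[:,:2]*1000).astype(np.float32)))
    m=b(.5,.8,-.4,-.05,.138,.22); k,l,s,c=cv2.connectedComponentsWithStats(m.astype(np.uint8))
    for i in range(1,k):
        if s[i,4]<8: continue
        Q=C[l==i];print(s[i],c[i],"mean",Q.mean(0),"min",Q.min(0),"max",Q.max(0))
    m=b(.5,.8,-.4,-.05,.12,.14);print("rack top",m.sum(),cv2.minAreaRect((C[m][:,:2]*1000).astype(np.float32)))
    hull=b(.5,.8,-.4,-.05,.003,.2);print("rack all",cv2.minAreaRect((C[hull][:,:2]*1000).astype(np.float32)))
# wells by dark blobs
im,d=load("top");g=cv2.cvtColor(im,cv2.COLOR_RGB2GRAY)
s=g[218:245,248:305];m=(s<110).astype(np.uint8);k,l,st,c=cv2.connectedComponentsWithStats(m)
for i in range(1,k):
    if 20<st[i,4]<300: print(st[i],c[i]+[248,218],ray("top",*(c[i]+[248,218]),.1))
E
python3 - <<'E'
import cv2
a=cv2.imread('pics/top0.png')[140:260,180:460];b=cv2.imread('pics/scene0.png')[80:380,190:460]
import numpy as np
a=cv2.resize(a,(800,343),interpolation=cv2.INTER_CUBIC);b=cv2.resize(b,(230,256))
cv2.imwrite('pics/c1.png',a)
E
```

```text
top table z -0.0001459144851321259
press z~.1 1110 ((506.24102783203125, 183.80459594726562), (206.97996520996094, 140.2723388671875), 89.90718841552734)
housing etc 1140 ((532.3482666015625, 182.59353637695312), (202.67613220214844, 109.49209594726562), 83.14109802246094)
bar 307 [0.5393 0.2732 0.19  ] [0.5679 0.3677 0.2321] ((553.548583984375, 320.53033447265625), (94.56770324707031, 28.012765884399414), 89.6157455444336)
[431 179  11  12  75] [435.8133 184.6   ] mean [ 0.5829 -0.2835  0.1649] min [ 0.5664 -0.2958  0.1401] max [ 0.6031 -0.2751  0.1822]
[400 183  11  10  83] [405.2771 187.506 ] mean [ 0.5789 -0.2041  0.147 ] min [ 0.5665 -0.2169  0.1381] max [ 0.5924 -0.1907  0.1585]
[374 189   9  12  72] [377.6806 194.5   ] mean [ 0.5575 -0.1267  0.1644] min [ 0.5417 -0.1375  0.1387] max [ 0.577  -0.118   0.1796]
rack top 583 ((597.9446411132812, -201.57154846191406), (51.35697937011719, 239.6335906982422), 9.578742027282715)
rack all ((650.1846923828125, -225.14654541015625), (299.5100402832031, 349.3511657714844), 0.03396155685186386)
scene table z 0.0001697379309326119
press z~.
[... 551 characters left out ...]
.5051] mean [ 0.5815 -0.2028  0.1461] min [ 0.5664 -0.217   0.1381] max [ 0.593  -0.1882  0.1537]
[197 296  23  23 274] [207.8613 307.1423] mean [ 0.5871 -0.2827  0.1606] min [ 0.5667 -0.2931  0.1382] max [ 0.6043 -0.2726  0.1801]
rack top 1491 ((598.648681640625, -198.43060302734375), (50.4888916015625, 239.60841369628906), 8.746194839477539)
rack all ((650.99365234375, -224.74156188964844), (300.9523620605469, 346.3926086425781), 0.5818992853164673)
[ 0  0 13  9 32] [251.25   219.9375] [0.499  0.2234 0.1   ]
[  4   0  53  27 149] [286.2617 236.6443] [0.4512 0.1247 0.1   ]
[10  9  9  9 65] [261.3538 230.9385] [0.4678 0.1946 0.1   ]
[38  9  9  9 51] [289.451  230.7255] [0.4677 0.1158 0.1   ]
```

View pics/c1.png

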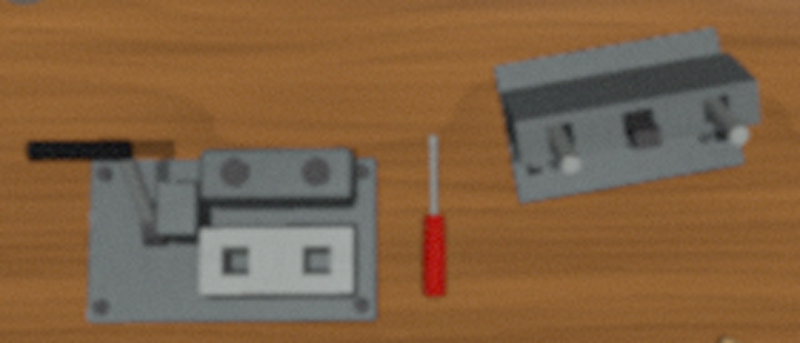

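```bash
python3 - <<'E'
from h import *
np.set_printoptions(precision=4,suppress=True)
for p in((379.5,197.4),(438.6,187.2)): print("top end",ray("top",*p,.177))
for p in((262.,231),(290.,231)): print("well",ray("top",*p,.1))
a=np.array([-.494,-.080,.866]);a/=np.linalg.norm(a)
# axis fit: cylinder of radius 9, fixed direction, combined clouds
from scipy.optimize import least_squares
for nm,c0 in(("pin +y",[.555,-.126,.165]),("pin -y",[.58,-.283,.165])):
    P=[]
    for n in("top","scene"):
        im,d=load(n);C=cloud(n,d)[d>0];r=C-c0
        m=(np.linalg.norm(r,axis=1)<.05)&(C[:,2]>.14); P.append(C[m])
    P=np.vstack(P); 
    s=(P-c0)@a; 
    q=lambda x:np.linalg.norm(np.cross(P-[x[0],x[1],.16],a),axis=1)-.009
    side=s<np.percentile(s,70)
    f=least_squares(lambda x:q(x)[side],c0[:2],loss="soft_l1",f_scale=.002)
    top=np.array([*f.x,.16]);print(nm,"axis at z=.16",f.x,"res",np.median(np.abs(f.fun)), "end along axis", np.percentile((P-top)@a,[90,95,99]), "end pt",top+a*np.percentile((P-top)@a,95))
E
```

```text
top end [ 0.5475 -0.1301  0.177 ]
top end [ 0.5735 -0.288   0.177 ]
well [0.4676 0.1928 0.1   ]
well [0.4669 0.1143 0.1   ]
pin +y axis at z=.16 [ 0.5543 -0.1259] res 0.0006836197848091915 end along axis [0.0155 0.0161 0.0178] end pt [ 0.5464 -0.1272  0.174 ]
pin -y axis at z=.16 [ 0.5809 -0.2837] res 0.0005822810184878081 end along axis [0.0154 0.0159 0.0193] end pt [ 0.5731 -0.285   0.1738]
```

```bash
cat > go.py <<'E'
# usage: go.py x y z yawdeg(of tool y) -> roll, then tool-frame shifts (mm)
import sys,numpy as np
from station import ctrl
from scipy.spatial.transform import Rotation as R
o=ctrl.get_obs();r=R.from_rotvec(o["tool_rot"]).as_matrix();x,y,z,w=map(float,sys.argv[1:5])
yaw=np.degrees(np.arctan2(r[1,1],r[0,1]))
dw=(w-yaw+180)%360-180
n=R.from_euler("z",dw,degrees=True).as_matrix()@r
print("t %.2f pos %s yaw %.1f roll %.3f"%(o["t"],np.round(o["tool_pos"],4),yaw,-np.radians(dw)),"shift after roll mm",np.round(1000*n.T@(np.array([x,y,z])-o["tool_pos"]),1),"tilt",np.round(r[:,2],3))
E
python3 -m handwheel '[{"roll":-0.0975},{"roll":-0.0975},{"roll":-0.0975},{"roll":-0.0975},{"tx":-12,"ty":-33},{"tx":-12,"ty":-33},{"tx":-12,"ty":-33},{"tx":-12,"ty":-33},{"tx":-12,"ty":-33},{"tx":-12,"ty":-33},{"tx":-12,"ty":-33},{"tx":-12,"ty":-33}]' 45 60
python3 -m handwheel '[{"tx":-12,"ty":-33},{"tx":-12,"ty":-33},{"tx":-12,"ty":-33},{"tx":-12,"ty":-33},{"tx":-12,"ty":-33},{"tx":-12,"ty":-33},{"tx":-12,"ty":-33},{"tx":-12,"ty":-33},{"tx":-12,"ty":-33},{"tx":-12,"ty":-33},{"tx":-12,"ty":-33},{"tx":-12,"ty":-33}]'
python3 go.py .5612 -.1248 .129 99.2
```

```text
t 0.10 pos [0.1421 0.608  0.2302] yaw 76.8 roll -0.390 shift after roll mm [-296.5 -790.2  102.6] tilt [-0.001 -0.002 -1.   ]$[0]: bad value
$[0]: bad value
```

```bash
python3 -m handwheel '[{"tx":0,"ty":0,"tz":0,"roll":-0.0975},{"tx":0,"ty":0,"tz":0,"roll":-0.0975},{"tx":0,"ty":0,"tz":0,"roll":-0.0975},{"tx":0,"ty":0,"tz":0,"roll":-0.0975}]' 45 60; python3 go.py .5612 -.1248 .129 99.2
```

```text
t: 0.43
tool_pos: [0.1422, 0.6082, 0.2306]
tool_rot: [0.259, -3.13, 0.002]
contact_force: [0.1, 0.7, 0.4]
opening: 0.0447
grip_force: 0.0
t 0.43 pos [0.1422 0.6082 0.2306] yaw 99.5 roll 0.004 shift after roll mm [-296.4 -790.5  102.2] tilt [-0.    -0.001 -1.   ]
```

```bash
python3 -m handwheel '[{"tx":-12,"ty":-33,"tz":0,"roll":0},{"tx":-12,"ty":-33,"tz":0,"roll":0},{"tx":-12,"ty":-33,"tz":0,"roll":0},{"tx":-12,"ty":-33,"tz":0,"roll":0},{"tx":-12,"ty":-33,"tz":0,"roll":0},{"tx":-12,"ty":-33,"tz":0,"roll":0},{"tx":-12,"ty":-33,"tz":0,"roll":0},{"tx":-12,"ty":-33,"tz":0,"roll":0},{"tx":-12,"ty":-33,"tz":0,"roll":0},{"tx":-12,"ty":-33,"tz":0,"roll":0},{"tx":-12,"ty":-33,"tz":0,"roll":0},{"tx":-12,"ty":-33,"tz":0,"roll":0}]'
python3 -m handwheel '[{"tx":-12,"ty":-33,"tz":0,"roll":0},{"tx":-12,"ty":-33,"tz":0,"roll":0},{"tx":-12,"ty":-33,"tz":0,"roll":0},{"tx":-12,"ty":-33,"tz":0,"roll":0},{"tx":-12,"ty":-33,"tz":0,"roll":0},{"tx":-12,"ty":-33,"tz":0,"roll":0},{"tx":-12,"ty":-33,"tz":0,"roll":0},{"tx":-12,"ty":-33,"tz":0,"roll":0},{"tx":-12,"ty":-33,"tz":0,"roll":0},{"tx":-12,"ty":-33,"tz":0,"roll":0},{"tx":-12,"ty":-33,"tz":0,"roll":0},{"tx":0,"ty":0,"tz":0,"roll":0}]'
python3 go.py .5612 -.1248 .129 99.2
```

```text
t: 1.43
tool_pos: [0.3478, 0.239, 0.2309]
tool_rot: [0.252, -3.131, 0.0]
contact_force: [0.7, -0.3, -0.4]
opening: 0.045
grip_force: 0.0
t: 2.43
tool_pos: [0.5373, -0.1013, 0.2304]
tool_rot: [0.244, -3.131, 0.003]
contact_force: [0.4, 0.4, 0.2]
opening: 0.0452
grip_force: 0.0
t 2.43 pos [ 0.5373 -0.1013  0.2304] yaw 98.9 roll -0.005 shift after roll mm [-19.9 -26.8 101.4] tilt [-0.001 -0.002 -1.   ]
```

```bash
python3 -m handwheel '[{"tx":-10,"ty":-13.5,"tz":0,"roll":0},{"tx":-10,"ty":-13.5,"tz":0,"roll":0},{"tx":0,"ty":0,"tz":20,"roll":0},{"tx":0,"ty":0,"tz":20,"roll":0},{"tx":0,"ty":0,"tz":0,"roll":0}]'
python3 go.py .5612 -.1248 .129 99.2
python3 -c "
from h import *
im,d=optics.get_image('wrist');cv2.imwrite('pics/w1.png',im[:,:,::-1])"
```

```text
t: 2.85
tool_pos: [0.5572, -0.1191, 0.1861]
tool_rot: [0.251, -3.123, -0.006]
contact_force: [0.0, -0.0, -0.9]
opening: 0.0447
grip_force: 0.0
t 2.85 pos [ 0.5572 -0.1191  0.1861] yaw 99.2 roll -0.001 shift after roll mm [-3.5 -6.5 57. ] tilt [-0.008  0.003 -1.   ]
```

View pics/w1.png

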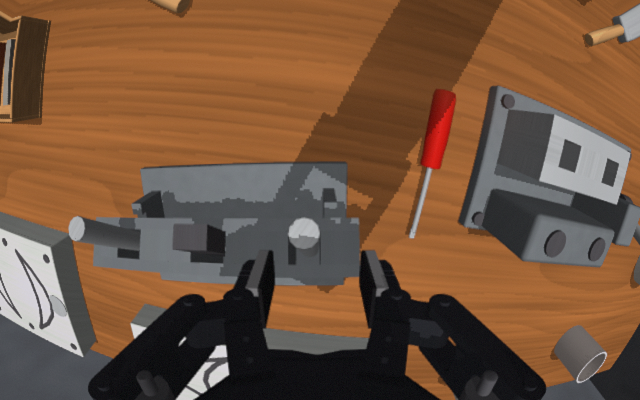

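The pin's bright end is at (303, 233), about 7 mm to the left of the finger mid-line (column 317). That agrees with the computed ty of -6.5.

```bash
python3 -m handwheel '[{"tx":-3.5,"ty":-6.5,"tz":0,"roll":0},{"tx":0,"ty":0,"tz":15,"roll":0},{"tx":0,"ty":0,"tz":15,"roll":0},{"tx":0,"ty":0,"tz":15,"roll":0},{"tx":0,"ty":0,"tz":10,"roll":0},{"tx":0,"ty":0,"tz":0,"roll":0},{"tx":0,"ty":0,"tz":0,"roll":0}]'
python3 go.py .5612 -.1248 .129 99.2
```

```text
t: 3.48
tool_pos: [0.5647, -0.1262, 0.1369]
tool_rot: [-0.251, 3.131, -0.0]
contact_force: [0.2, 0.0, -0.2]
opening: 0.0447
grip_force: 0.0
t 3.48 pos [ 0.5647 -0.1262  0.1369] yaw 99.2 roll -0.000 shift after roll mm [3.3 1.9 7.9] tilt [ 0. -0. -1.]
```

```bash
python3 -m handwheel '[{"tx":3,"ty":2,"tz":8,"roll":0},{"tx":0,"ty":0,"tz":0,"roll":0},{"tx":0,"ty":0,"tz":0,"roll":0}]'; python3 go.py .5612 -.1248 .129 99.2
python3 -m handwheel '[{"tx":0,"ty":0,"tz":0,"roll":0},{"tx":0,"ty":0,"tz":0,"roll":0},{"tx":0,"ty":0,"tz":0,"roll":0},{"tx":0,"ty":0,"tz":0,"roll":0},{"tx":0,"ty":0,"tz":0,"roll":0},{"tx":0,"ty":0,"tz":0,"roll":0}]' 10 60; python3 go.py .5612 -.1248 .129 99.2
```

```text
t: 3.73
tool_pos: [0.5611, -0.1244, 0.1285]
tool_rot: [-0.252, 3.131, -0.0]
contact_force: [-0.1, -0.3, 0.5]
opening: 0.0447
grip_force: 0.0
t 3.73 pos [ 0.5611 -0.1244  0.1285] yaw 99.2 roll -0.000 shift after roll mm [-0.1 -0.4 -0.5] tilt [ 0. -0. -1.]
t: 4.23
tool_pos: [0.5615, -0.1248, 0.129]
tool_rot: [-0.251, 3.131, -0.001]
contact_force: [-1.3, -0.6, 3.8]
opening: 0.0168
grip_force: 58.7
t 4.23 pos [ 0.5615 -0.1248  0.129 ] yaw 99.2 roll -0.000 shift after roll mm [ 0.3  0.  -0. ] tilt [ 0.001 -0.001 -1.   ]
```

```bash
python3 -m handwheel '[{"tx":3,"ty":0,"tz":-5.2,"roll":0},{"tx":5,"ty":0,"tz":-8.7,"roll":0},{"tx":5,"ty":0,"tz":-8.7,"roll":0},{"tx":5,"ty":0,"tz":-8.7,"roll":0},{"tx":5,"ty":0,"tz":-8.7,"roll":0},{"tx":5,"ty":0,"tz":-8.7,"roll":0},{"tx":5,"ty":0,"tz":-8.7,"roll":0},{"tx":5,"ty":0,"tz":-8.7,"roll":0},{"tx":5,"ty":0,"tz":-8.7,"roll":0},{"tx":5,"ty":0,"tz":-8.7,"roll":0},{"tx":6,"ty":0,"tz":-10.4,"roll":0},{"tx":0,"ty":0,"tz":-10,"roll":0}]'; python3 go.py .4 .19 .25 90
python3 -c "
from h import *
im,d=optics.get_image('scene');cv2.imwrite('pics/s2.png',im[:,:,::-1])"
```

```text
t: 5.23
tool_pos: [0.5064, -0.1332, 0.2327]
tool_rot: [0.25, -3.13, -0.001]
contact_force: [0.6, -0.1, -1.9]
opening: 0.0166
grip_force: 58.7
t 5.23 pos [ 0.5064 -0.1332  0.2327] yaw 99.2 roll 0.160 shift after roll mm [106.5 323.2 -16.9] tilt [-0.002  0.    -1.   ]
```

View pics/s2.png

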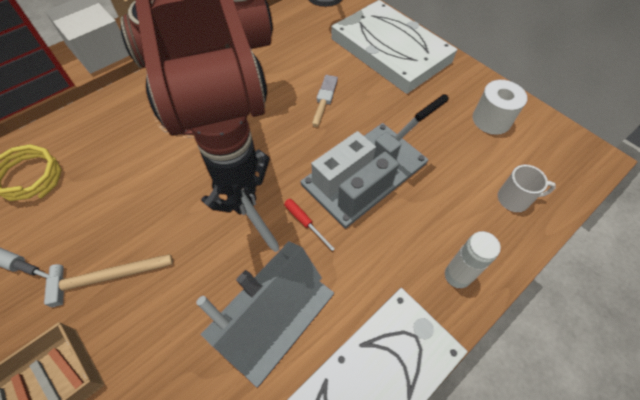

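```bash
python3 -m handwheel '[{"tx":0,"ty":0,"tz":0,"roll":0.08},{"tx":0,"ty":0,"tz":0,"roll":0.08},{"tx":10.4,"ty":32.6,"tz":0,"roll":0},{"tx":10.4,"ty":32.6,"tz":0,"roll":0},{"tx":10.4,"ty":32.6,"tz":0,"roll":0},{"tx":10.4,"ty":32.6,"tz":0,"roll":0},{"tx":10.4,"ty":32.6,"tz":0,"roll":0},{"tx":10.4,"ty":32.6,"tz":0,"roll":0},{"tx":10.4,"ty":32.6,"tz":0,"roll":0},{"tx":10.4,"ty":32.6,"tz":0,"roll":0},{"tx":10.4,"ty":32.6,"tz":0,"roll":0},{"tx":10.4,"ty":32.6,"tz":0,"roll":0}]'; python3 -m handwheel '[{"tx":0,"ty":0,"tz":0,"roll":0},{"tx":0,"ty":0,"tz":0,"roll":0}]'; python3 go.py .402 .193 .22 90
python3 - <<'E'
from h import *
np.set_printoptions(precision=4,suppress=True)
t=ctrl.get_obs()["tool_pos"];c=[]
for n in("top","scene"):
    im,d=optics.get_image(n);C=cloud(n,d)[d>0]
    m=(np.abs(C[:,1]-t[1])<.02)&(C[:,0]>t[0]-.01)&(C[:,0]<t[0]+.1)&(C[:,2]>.112)&(C[:,2]<t[2]-.005);Q=C[m]
    if len(Q)<5: print(n,len(Q));continue
    m,s=Q.mean(0),np.linalg.svd(Q-Q.mean(0))[2][0];print(n,len(Q),"mean",m,"dir",s,"lowest",Q[Q[:,2].argmin()],"maxx",Q[Q[:,0].argmax()])
cv2.imwrite('pics/s3.png',im[40:240,190:510,::-1])
E
```

```text
t: 6.28
tool_pos: [0.403, 0.1943, 0.2326]
tool_rot: [-0.0, 3.141, 0.0]
contact_force: [0.6, 0.6, -1.0]
opening: 0.0167
grip_force: 59.1
t: 6.45
tool_pos: [0.4031, 0.1942, 0.2323]
tool_rot: [0.007, -3.141, 0.0]
contact_force: [0.2, 0.4, -2.0]
opening: 0.0166
grip_force: 59.4
t 6.45 pos [0.4031 0.1942 0.2323] yaw 90.2 roll 0.004 shift after roll mm [ 1.1 -1.2 12.3] tilt [-0. -0. -1.]
top 0
scene 317 mean [0.4461 0.1906 0.1878] dir [ 0.5012  0.0054 -0.8653] lowest [0.4666 0.1881 0.1393] maxx [0.4749 0.1919 0.1475]
```

View pics/s3.png

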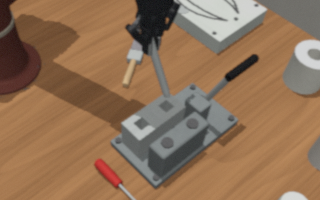

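```bash
python3 -m handwheel '[{"tx":-3,"ty":-1,"tz":10,"roll":0},{"tx":0,"ty":0,"tz":10,"roll":0},{"tx":0,"ty":0,"tz":10,"roll":0},{"tx":0,"ty":0,"tz":7,"roll":0},{"tx":0,"ty":0,"tz":7,"roll":0},{"tx":0,"ty":0,"tz":7,"roll":0},{"tx":0,"ty":0,"tz":0,"roll":0},{"tx":0,"ty":0,"tz":0,"roll":0}]'; python3 go.py .467 .193 .18 90
```

```text
t: 7.22
tool_pos: [0.4066, 0.1917, 0.1808]
tool_rot: [0.0, -3.141, 0.0]
contact_force: [-0.5, -1.3, -1.5]
opening: 0.0166
grip_force: 59.6
t 7.22 pos [0.4066 0.1917 0.1808] yaw 90.0 roll 0.000 shift after roll mm [-60.4   1.3   0.7] tilt [-0.001 -0.    -1.   ]
```

```bash
python3 -m handwheel '[{"tx":0,"ty":0,"tz":0,"roll":0},{"tx":0,"ty":0,"tz":0,"roll":0},{"tx":-4,"ty":0,"tz":0,"roll":0},{"tx":-4,"ty":0,"tz":-1,"roll":0},{"tx":-4,"ty":0,"tz":-1,"roll":0},{"tx":-4,"ty":0,"tz":-1,"roll":0},{"tx":-4,"ty":0,"tz":-1,"roll":0},{"tx":0,"ty":0,"tz":0,"roll":0}]' 10 20; python3 go.py .467 .193 .18 90
```

```text
t: 7.88
tool_pos: [0.4256, 0.192, 0.185]
tool_rot: [0.0, -3.136, 0.0]
contact_force: [-7.2, 0.2, -0.1]
opening: 0.0165
grip_force: 60.2
t 7.88 pos [0.4256 0.192  0.185 ] yaw 90.0 roll 0.000 shift after roll mm [-41.5   1.    4.8] tilt [-0.006 -0.    -1.   ]
```

```bash
python3 -m handwheel '[{"tx":0,"ty":0,"tz":0,"roll":0},{"tx":0,"ty":0,"tz":0,"roll":0},{"tx":0,"ty":0,"tz":0,"roll":0}]' 12 20; python3 go.py .467 .193 .18 90
python3 - <<'E'
from h import *
np.set_printoptions(precision=4,suppress=True)
t=ctrl.get_obs()["tool_pos"]
im,d=optics.get_image("scene");C=cloud("scene",d)[d>0]
m=(np.abs(C[:,1]-t[1])<.02)&(C[:,0]>t[0]-.02)&(C[:,0]<t[0]+.1)&(C[:,2]>.112)&(C[:,2]<t[2]-.005);Q=C[m]
s=np.linalg.svd(Q-Q.mean(0))[2][0];print(len(Q),"mean",Q.mean(0),"dir",s)
E
```

```text
t: 8.13
tool_pos: [0.4253, 0.192, 0.1849]
tool_rot: [0.001, -3.136, 0.0]
contact_force: [-5.1, -0.7, 0.2]
opening: 0.0163
grip_force: 60.2
t 8.13 pos [0.4253 0.192  0.1849] yaw 90.0 roll 0.000 shift after roll mm [-41.7   1.    4.7] tilt [-0.005 -0.    -1.   ]
207 mean [0.455  0.1894 0.1468] dir [ 0.405   0.0147 -0.9142]
```

```bash
python3 -m handwheel '[{"tx":-4,"ty":0,"tz":0,"roll":0},{"tx":-4,"ty":0,"tz":0,"roll":0},{"tx":-4,"ty":0,"tz":0,"roll":0},{"tx":-4,"ty":0,"tz":0,"roll":0},{"tx":-4,"ty":0,"tz":0,"roll":0},{"tx":-4,"ty":0,"tz":0,"roll":0},{"tx":-4,"ty":0,"tz":0,"roll":0},{"tx":-4,"ty":0,"tz":0,"roll":0},{"tx":-4,"ty":0,"tz":0,"roll":0},{"tx":-4,"ty":0,"tz":0,"roll":0},{"tx":-4,"ty":0,"tz":0,"roll":0},{"tx":0,"ty":0,"tz":0,"roll":0}]'; python3 go.py .467 .193 .13 90
cat > tilt.py <<'E'
from h import *
np.set_printoptions(precision=4,suppress=True)
t=ctrl.get_obs()["tool_pos"]
im,d=optics.get_image("scene");C=cloud("scene",d)[d>0]
m=(np.abs(C[:,1]-t[1])<.02)&(C[:,0]>t[0]-.02)&(C[:,0]<t[0]+.1)&(C[:,2]>.112)&(C[:,2]<t[2]-.005);Q=C[m]
s=np.linalg.svd(Q-Q.mean(0))[2][0];print(len(Q),"mean",Q.mean(0),"dir",s)
E
python3 tilt.py
```

```text
t: 9.18
tool_pos: [0.4697, 0.1919, 0.185]
tool_rot: [0.0, -3.136, 0.0]
contact_force: [-6.6, 0.4, 1.4]
opening: 0.0167
grip_force: 58.5
t 9.18 pos [0.4697 0.1919 0.185 ] yaw 90.0 roll 0.000 shift after roll mm [ 2.4  1.1 55. ] tilt [-0.006 -0.    -1.   ]
398 mean [0.5223 0.1899 0.1274] dir [ 0.9315  0.034  -0.3622]
```

```bash
python3 -m handwheel '[{"tx":-4,"ty":0,"tz":0,"roll":0},{"tx":-4,"ty":0,"tz":0,"roll":0},{"tx":4,"ty":0,"tz":3,"roll":0},{"tx":3,"ty":0,"tz":5,"roll":0},{"tx":2,"ty":0,"tz":7,"roll":0},{"tx":0,"ty":0,"tz":8,"roll":0},{"tx":0,"ty":0,"tz":8,"roll":0},{"tx":0,"ty":0,"tz":8,"roll":0},{"tx":0,"ty":0,"tz":0,"roll":0}]'; python3 go.py .467 .193 .131 90
```

```text
t: 9.98
tool_pos: [0.4683, 0.1914, 0.1434]
tool_rot: [0.0, -3.138, 0.002]
contact_force: [-0.4, -0.1, -3.6]
opening: 0.0162
grip_force: 58.1
t 9.98 pos [0.4683 0.1914 0.1434] yaw 90.0 roll 0.000 shift after roll mm [ 1.3  1.6 12.4] tilt [-0.004 -0.001 -1.   ]
```

```bash
python3 -m handwheel '[{"tx":0,"ty":1,"tz":5,"roll":0},{"tx":0,"ty":0,"tz":4,"roll":0},{"tx":0,"ty":0,"tz":0,"roll":0},{"tx":0,"ty":0,"tz":0,"roll":0}]'; python3 -m handwheel '[{"tx":0,"ty":0,"tz":0,"roll":0},{"tx":0,"ty":0,"tz":0,"roll":0},{"tx":0,"ty":0,"tz":0,"roll":0},{"tx":0,"ty":0,"tz":0,"roll":0},{"tx":0,"ty":0,"tz":-15,"roll":0},{"tx":0,"ty":0,"tz":-20,"roll":0},{"tx":0,"ty":0,"tz":-25,"roll":0},{"tx":0,"ty":0,"tz":-25,"roll":0},{"tx":0,"ty":0,"tz":-20,"roll":0},{"tx":0,"ty":0,"tz":0,"roll":0}]' 40 60; python3 go.py .5878 -.2826 .24 99.2
python3 - <<'E'
from h import *
np.set_printoptions(precision=4,suppress=True)
im,d=optics.get_image("scene");C=cloud("scene",d)
m=(d>0)&(np.abs(C[...,1]-.193)<.025)&(np.abs(C[...,0]-.467)<.03)&(C[...,2]>.11)&(C[...,2]<.2);Q=C[m]
s=np.linalg.svd(Q-Q.mean(0))[2][0];print(len(Q),"mean",Q.mean(0),"dir",s,"max",Q.max(0))
E
```

```text
t: 10.32
tool_pos: [0.4698, 0.1929, 0.1371]
tool_rot: [0.0, -3.141, 0.0]
contact_force: [0.7, -0.2, -2.2]
opening: 0.0166
grip_force: 58.1
t: 11.15
tool_pos: [0.4724, 0.1935, 0.2483]
tool_rot: [-0.0, 3.132, 0.004]
contact_force: [0.9, -0.5, 1.3]
opening: 0.0402
grip_force: 0.0
t 11.15 pos [0.4724 0.1935 0.2483] yaw 90.0 roll -0.160 shift after roll mm [ -37.8 -488.5    7.5] tilt [ 0.01   0.002 -1.   ]
189 mean [0.4696 0.19   0.1528] dir [ 0.0514 -0.0537 -0.9972] max [0.4759 0.2021 0.1828]
```

```bash
python3 -m handwheel '[{"tx":0,"ty":0,"tz":0,"roll":-0.08},{"tx":0,"ty":0,"tz":0,"roll":-0.08},{"tx":-2.5,"ty":-32.5,"tz":0,"roll":0},{"tx":-2.5,"ty":-32.5,"tz":0,"roll":0},{"tx":-2.5,"ty":-32.5,"tz":0,"roll":0},{"tx":-2.5,"ty":-32.5,"tz":0,"roll":0},{"tx":-2.5,"ty":-32.5,"tz":0,"roll":0},{"tx":-2.5,"ty":-32.5,"tz":0,"roll":0},{"tx":-2.5,"ty":-32.5,"tz":0,"roll":0},{"tx":-2.5,"ty":-32.5,"tz":0,"roll":0},{"tx":-2.5,"ty":-32.5,"tz":0,"roll":0},{"tx":-2.5,"ty":-32.5,"tz":0,"roll":0}]'; python3 -m handwheel '[{"tx":-2.5,"ty":-32.5,"tz":0,"roll":0},{"tx":-2.5,"ty":-32.5,"tz":0,"roll":0},{"tx":-2.5,"ty":-32.5,"tz":0,"roll":0},{"tx":-2.5,"ty":-32.5,"tz":0,"roll":0},{"tx":-2.5,"ty":-32.5,"tz":0,"roll":0},{"tx":0,"ty":0,"tz":10,"roll":0},{"tx":0,"ty":0,"tz":10,"roll":0},{"tx":0,"ty":0,"tz":10,"roll":0},{"tx":0,"ty":0,"tz":0,"roll":0},{"tx":0,"ty":0,"tz":0,"roll":0}]'; python3 go.py .5878 -.2826 .129 99.2
```

```text
t: 12.2
tool_pos: [0.5457, -0.1254, 0.2403]
tool_rot: [0.251, -3.129, -0.002]
contact_force: [0.8, 1.0, -0.3]
opening: 0.04
grip_force: 0.0
t: 13.03
tool_pos: [0.5837, -0.2807, 0.2101]
tool_rot: [0.253, -3.129, -0.003]
contact_force: [0.2, 0.5, 0.7]
opening: 0.0399
grip_force: 0.0
t 13.03 pos [ 0.5837 -0.2807  0.2101] yaw 99.3 roll 0.001 shift after roll mm [-3.9 -2.8 81.1] tilt [-0.003  0.002 -1.   ]
```

```bash
python3 -m handwheel '[{"tx":-4,"ty":-2.5,"tz":0,"roll":0},{"tx":0,"ty":0,"tz":16,"roll":0},{"tx":0,"ty":0,"tz":16,"roll":0},{"tx":0,"ty":0,"tz":16,"roll":0},{"tx":0,"ty":0,"tz":12,"roll":0},{"tx":0,"ty":0,"tz":12,"roll":0},{"tx":0,"ty":0,"tz":0,"roll":0},{"tx":0,"ty":0,"tz":0,"roll":0}]'; python3 go.py .5878 -.2826 .129 99.2
```

```text
t: 13.7
tool_pos: [0.5888, -0.2839, 0.1398]
tool_rot: [0.252, -3.131, -0.001]
contact_force: [-0.0, -0.5, 0.9]
opening: 0.0397
grip_force: 0.0
t 13.70 pos [ 0.5888 -0.2839  0.1398] yaw 99.2 roll -0.000 shift after roll mm [ 0.8  1.5 10.8] tilt [-0.001  0.001 -1.   ]
```

Now close with 20–30 N directly, so that the later pivoting is easier.

```bash
python3 -m handwheel '[{"tx":1,"ty":1.5,"tz":10.5,"roll":0},{"tx":0,"ty":0,"tz":0,"roll":0},{"tx":0,"ty":0,"tz":0,"roll":0}]';python3 -m handwheel '[{"tx":0,"ty":0,"tz":0,"roll":0},{"tx":0,"ty":0,"tz":0,"roll":0},{"tx":0,"ty":0,"tz":0,"roll":0},{"tx":0,"ty":0,"tz":0,"roll":0},{"tx":0,"ty":0,"tz":0,"roll":0},{"tx":0,"ty":0,"tz":0,"roll":0}]' 10 50; python3 go.py .5878 -.2826 .129 99.2
```

```text
t: 13.95
tool_pos: [0.5875, -0.2828, 0.1295]
tool_rot: [0.251, -3.131, -0.0]
contact_force: [-0.3, -0.1, 0.1]
opening: 0.0399
grip_force: 0.0
t: 14.45
tool_pos: [0.5879, -0.2831, 0.1304]
tool_rot: [-0.251, 3.131, -0.001]
contact_force: [-0.4, 0.2, 2.9]
opening: 0.0167
grip_force: 48.9
t 14.45 pos [ 0.5879 -0.2831  0.1304] yaw 99.2 roll -0.000 shift after roll mm [0.  0.5 1.4] tilt [ 0.001 -0.    -1.   ]
```

```bash
python3 -m handwheel '[{"tx":3,"ty":0,"tz":-5.2,"roll":0},{"tx":5,"ty":0,"tz":-8.7,"roll":0},{"tx":5,"ty":0,"tz":-8.7,"roll":0},{"tx":5,"ty":0,"tz":-8.7,"roll":0},{"tx":5,"ty":0,"tz":-8.7,"roll":0},{"tx":5,"ty":0,"tz":-8.7,"roll":0},{"tx":5,"ty":0,"tz":-8.7,"roll":0},{"tx":5,"ty":0,"tz":-8.7,"roll":0},{"tx":5,"ty":0,"tz":-8.7,"roll":0},{"tx":5,"ty":0,"tz":-8.7,"roll":0},{"tx":6,"ty":0,"tz":-10.4,"roll":0},{"tx":0,"ty":0,"tz":-12,"roll":0}]'; python3 go.py .403 .114 .235 90
```

```text
t: 15.45
tool_pos: [0.5327, -0.2916, 0.2358]
tool_rot: [0.25, -3.129, -0.001]
contact_force: [-0.2, 0.8, -2.8]
opening: 0.0169
grip_force: 49.0
t 15.45 pos [ 0.5327 -0.2916  0.2358] yaw 99.1 roll 0.159 shift after roll mm [129.7 405.6   1.5] tilt [-0.003  0.001 -1.   ]
```

```bash
python3 -m handwheel '[{"tx":15,"ty":0,"tz":-10,"roll":0},{"tx":30,"ty":0,"tz":-10,"roll":0},{"tx":25,"ty":0,"tz":-5,"roll":0},{"tx":0,"ty":0,"tz":0,"roll":0.08},{"tx":0,"ty":0,"tz":0,"roll":0.08},{"tx":0,"ty":0,"tz":0,"roll":0}]';  python3 go.py .403 .114 .235 90
```

```text
t: 15.95
tool_pos: [0.4649, -0.303, 0.2618]
tool_rot: [0.003, 3.141, -0.001]
contact_force: [-0.1, -1.0, -2.2]
opening: 0.017
grip_force: 49.1
t 15.95 pos [ 0.4649 -0.303   0.2618] yaw 89.9 roll -0.002 shift after roll mm [ 61.9 417.   26.4] tilt [ 0.001 -0.001 -1.   ]
```

```bash
python3 -m handwheel '[{"tx":5,"ty":15,"tz":0,"roll":0},{"tx":5,"ty":35,"tz":0,"roll":0},{"tx":5,"ty":37,"tz":0,"roll":0},{"tx":5,"ty":37,"tz":0,"roll":0},{"tx":6,"ty":37,"tz":0,"roll":0},{"tx":6,"ty":37,"tz":0,"roll":0},{"tx":6,"ty":37,"tz":0,"roll":0},{"tx":6,"ty":37,"tz":0,"roll":0},{"tx":6,"ty":37,"tz":0,"roll":0},{"tx":6,"ty":37,"tz":0,"roll":0},{"tx":6,"ty":37,"tz":0,"roll":0},{"tx":0,"ty":31,"tz":0,"roll":0}]';python3 -m handwheel '[{"tx":0,"ty":3,"tz":10,"roll":0},{"tx":0,"ty":0,"tz":10,"roll":0},{"tx":0,"ty":0,"tz":7,"roll":0},{"tx":0,"ty":0,"tz":0,"roll":0},{"tx":0,"ty":0,"tz":0,"roll":0}]';  python3 go.py .407 .114 .181 90
python3 - <<'E'
from h import *
np.set_printoptions(precision=4,suppress=True)
t=ctrl.get_obs()["tool_pos"]
im,d=optics.get_image("scene");C=cloud("scene",d)[d>0]
m=(np.abs(C[:,1]-t[1])<.02)&(C[:,0]>t[0]-.01)&(C[:,0]<t[0]+.1)&(C[:,2]>.118)&(C[:,2]<t[2]-.005);Q=C[m]
m,s=Q.mean(0),np.linalg.svd(Q-Q.mean(0))[2][0];print(len(Q),"mean",m,"dir",s,"lowest",Q[Q[:,2].argmin()],"maxx",Q[Q[:,0].argmax()])
E
```

```text
t: 16.95
tool_pos: [0.402, 0.1136, 0.2613]
tool_rot: [-0.006, 3.141, 0.001]
contact_force: [0.3, 0.0, -2.1]
opening: 0.0168
grip_force: 49.4
t: 17.37
tool_pos: [0.4029, 0.1131, 0.2326]
tool_rot: [-0.002, -3.139, 0.001]
contact_force: [-0.4, 0.4, -2.4]
opening: 0.0167
grip_force: 49.7
t 17.37 pos [0.4029 0.1131 0.2326] yaw 89.9 roll -0.001 shift after roll mm [-4.2  0.9 51.6] tilt [-0.002 -0.001 -1.   ]
334 mean [0.4452 0.1111 0.1873] dir [ 0.4953  0.0047 -0.8687] lowest [0.4652 0.1085 0.1375] maxx [0.4722 0.1138 0.1473]
```

```bash
python3 -m handwheel '[{"tx":-3.5,"ty":1,"tz":10,"roll":0},{"tx":0,"ty":0,"tz":10,"roll":0},{"tx":0,"ty":0,"tz":10,"roll":0},{"tx":0,"ty":0,"tz":7,"roll":0},{"tx":0,"ty":0,"tz":7,"roll":0},{"tx":0,"ty":0,"tz":7,"roll":0},{"tx":0,"ty":0,"tz":0,"roll":0},{"tx":0,"ty":0,"tz":0,"roll":0}]'; python3 go.py .407 .114 .181 90
```

```text
t: 18.08
tool_pos: [0.4065, 0.1153, 0.1822]
tool_rot: [0.001, -3.141, 0.0]
contact_force: [0.1, -0.2, -2.7]
opening: 0.0167
grip_force: 49.8
t 18.08 pos [0.4065 0.1153 0.1822] yaw 90.0 roll 0.000 shift after roll mm [-0.5 -1.3  1.2] tilt [-0.001 -0.    -1.   ]
```

```bash
python3 -m handwheel '[{"tx":-4,"ty":0,"tz":0,"roll":0},{"tx":-4,"ty":0,"tz":-1,"roll":0},{"tx":-4,"ty":0,"tz":-1,"roll":0},{"tx":-4,"ty":0,"tz":-1,"roll":0},{"tx":-4,"ty":0,"tz":-1,"roll":0},{"tx":-4,"ty":0,"tz":0,"roll":0},{"tx":-4,"ty":0,"tz":0,"roll":0},{"tx":-4,"ty":0,"tz":0,"roll":0},{"tx":-4,"ty":0,"tz":0,"roll":0},{"tx":0,"ty":0,"tz":0,"roll":0}]'; python3 go.py .478 .114 .185 90
```

```text
t: 18.92
tool_pos: [0.4422, 0.1154, 0.1867]
tool_rot: [0.0, -3.138, -0.0]
contact_force: [-5.1, 0.3, 0.1]
opening: 0.0167
grip_force: 50.5
t 18.92 pos [0.4422 0.1154 0.1867] yaw 90.0 roll 0.000 shift after roll mm [-35.8  -1.4   1.6] tilt [-0.004  0.    -1.   ]
```

```bash
python3 -m handwheel '[{"tx":-4,"ty":0,"tz":0,"roll":0},{"tx":-4,"ty":0,"tz":0,"roll":0},{"tx":-4,"ty":0,"tz":0,"roll":0},{"tx":-4,"ty":0,"tz":0,"roll":0},{"tx":-4,"ty":0,"tz":0,"roll":0},{"tx":-4,"ty":0,"tz":0,"roll":0},{"tx":-4,"ty":0,"tz":0,"roll":0},{"tx":-4,"ty":0,"tz":0,"roll":0},{"tx":-4,"ty":0,"tz":0,"roll":0},{"tx":0,"ty":0,"tz":0,"roll":0}]'; python3 go.py .478 .114 .185 90
```

```text
t: 19.75
tool_pos: [0.4785, 0.1153, 0.1868]
tool_rot: [0.0, -3.14, -0.0]
contact_force: [-4.3, 0.2, -0.5]
opening: 0.0168
grip_force: 49.6
t 19.75 pos [0.4785 0.1153 0.1868] yaw 90.0 roll 0.000 shift after roll mm [ 0.5 -1.3  1.8] tilt [-0.002  0.    -1.   ]
```

```bash
python3 -m handwheel '[{"tx":4,"ty":0,"tz":3,"roll":0},{"tx":3,"ty":0,"tz":5,"roll":0},{"tx":2,"ty":0,"tz":7,"roll":0},{"tx":0,"ty":0,"tz":8,"roll":0},{"tx":0,"ty":0,"tz":8,"roll":0},{"tx":0,"ty":0,"tz":8,"roll":0},{"tx":0,"ty":-1,"tz":5,"roll":0},{"tx":0,"ty":0,"tz":0,"roll":0},{"tx":0,"ty":0,"tz":0,"roll":0}]'; python3 go.py .467 .114 .133 90
```

```text
t: 20.5
tool_pos: [0.4695, 0.1142, 0.142]
tool_rot: [0.0, -3.141, 0.0]
contact_force: [1.0, -0.8, -2.9]
opening: 0.0171
grip_force: 49.4
t 20.50 pos [0.4695 0.1142 0.142 ] yaw 90.0 roll 0.000 shift after roll mm [ 2.5 -0.2  9. ] tilt [-0.001 -0.    -1.   ]
```

```bash
python3 -m handwheel '[{"tx":1,"ty":0,"tz":4,"roll":0},{"tx":0,"ty":0,"tz":3,"roll":0},{"tx":0,"ty":0,"tz":0,"roll":0}]';python3 -m handwheel '[{"tx":0,"ty":0,"tz":0,"roll":0},{"tx":0,"ty":0,"tz":0,"roll":0},{"tx":0,"ty":0,"tz":0,"roll":0},{"tx":0,"ty":0,"tz":0,"roll":0},{"tx":0,"ty":0,"tz":-15,"roll":0},{"tx":0,"ty":0,"tz":-25,"roll":0},{"tx":0,"ty":0,"tz":-30,"roll":0},{"tx":0,"ty":0,"tz":-30,"roll":0},{"tx":0,"ty":0,"tz":-30,"roll":0},{"tx":0,"ty":0,"tz":-20,"roll":0},{"tx":0,"ty":0,"tz":0,"roll":0}]' 40 60; python3 go.py .557 .3285 .29 0; python3 go.py .557 .3285 .29 180;
python3 - <<'E'
from h import *
np.set_printoptions(precision=4,suppress=True)
print(ctrl.get_obs()["q"])
im,d=optics.get_image("scene");C=cloud("scene",d)
for y in(.193,.114):
  m=(d>0)&(np.abs(C[...,1]-y)<.025)&(np.abs(C[...,0]-.467)<.03)&(C[...,2]>.11)&(C[...,2]<.2);Q=C[m]
  s=np.linalg.svd(Q-Q.mean(0))[2][0];print(len(Q),"mean",Q.mean(0),"dir",s,"max",Q.max(0))
# black bar
hsv=cv2.cvtColor(im,cv2.COLOR_RGB2HSV)
for z0 in(.205,.215):
  m=(d>0)&(hsv[...,2]<60)&(C[...,0]>.5)&(C[...,0]<.62)&(C[...,1]>.25)&(C[...,1]<.4)&(C[...,2]>z0)&(C[...,2]<.24);Q=C[m];print("bar",len(Q),Q.min(0),Q.max(0),Q.mean(0))
cv2.imwrite('pics/s4.png',im[40:240,190:510,::-1])
E
```

```text
t: 20.75
tool_pos: [0.4684, 0.1143, 0.1351]
tool_rot: [0.0, -3.141, 0.0]
contact_force: [0.2, -0.6, -2.8]
opening: 0.0166
grip_force: 49.4
t: 21.67
tool_pos: [0.4712, 0.1145, 0.2923]
tool_rot: [-0.0, 3.131, 0.001]
contact_force: [0.1, 0.5, 1.5]
opening: 0.0398
grip_force: 0.0
t 21.67 pos [0.4712 0.1145 0.2923] yaw 90.0 roll 1.571 shift after roll mm [2.14e+02 8.58e+01 1.00e-01] tilt [ 0.011  0.001 -1.   ]
t 21.67 pos [0.4712 0.1145 0.2923] yaw 90.0 roll -1.571 shift after roll mm [-213.9  -85.8    4.5] tilt [ 0.011  0.001 -1.   ]
[ 0.0848 -0.3277  1.8564  0.      1.6021 -1.4862]
188 mean [0.47   0.19   0.1529] dir [ 0.0445 -0.0716 -0.9964] max [0.477  0.2019 0.1815]
187 mean [0.4675 0.1117 0.1531] dir [ 0.0406 -0.0564 -0.9976] max [0.4735 0.1237 0.1838]
bar 259 [0.5523 0.2754 0.2092] [0.5677 0.3657 0.2287] [0.5609 0.3155 0.2234]
bar 251 [0.5523 0.2754 0.2152] [0.5677 0.3657 0.2287] [0.5609 0.3167 0.2237]
```

View pics/s4.png

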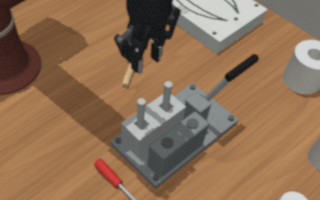

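```bash
python3 -m handwheel '[{"tx":0,"ty":0,"tz":0,"roll":0.12},{"tx":0,"ty":0,"tz":0,"roll":0.12},{"tx":0,"ty":0,"tz":0,"roll":0.12},{"tx":0,"ty":0,"tz":0,"roll":0.12},{"tx":0,"ty":0,"tz":0,"roll":0.12},{"tx":0,"ty":0,"tz":0,"roll":0.12},{"tx":0,"ty":0,"tz":0,"roll":0.12},{"tx":0,"ty":0,"tz":0,"roll":0.12},{"tx":0,"ty":0,"tz":0,"roll":0.12},{"tx":0,"ty":0,"tz":0,"roll":0.12},{"tx":0,"ty":0,"tz":0,"roll":0.12},{"tx":0,"ty":0,"tz":0,"roll":0.12}]'; python3 -m handwheel '[{"tx":0,"ty":0,"tz":0,"roll":0.12},{"tx":27,"ty":11,"tz":0,"roll":0},{"tx":27,"ty":11,"tz":0,"roll":0},{"tx":27,"ty":11,"tz":0,"roll":0},{"tx":27,"ty":11,"tz":0,"roll":0},{"tx":27,"ty":11,"tz":0,"roll":0},{"tx":27,"ty":11,"tz":0,"roll":0},{"tx":27,"ty":11,"tz":0,"roll":0},{"tx":27,"ty":11,"tz":0,"roll":0},{"tx":0,"ty":0,"tz":0,"roll":0},{"tx":0,"ty":0,"tz":0,"roll":0}]' 40; python3 go.py .559 .332 .197 0
```

```text
t: 22.72
tool_pos: [0.468, 0.1142, 0.2834]
tool_rot: [-2.077, -2.354, 0.004]
contact_force: [0.6, -0.4, 0.5]
opening: 0.0403
grip_force: 0.0
t: 23.63
tool_pos: [0.5536, 0.3319, 0.2827]
tool_rot: [-2.206, -2.235, 0.007]
contact_force: [0.7, -0.6, -1.4]
opening: 0.0399
grip_force: 0.0
t 23.63 pos [0.5536 0.3319 0.2827] yaw 0.7 roll 0.013 shift after roll mm [ 0.3  5.7 85.6] tilt [-0.004 -0.002 -1.   ]
```

```bash
python3 -m handwheel '[{"tx":0,"ty":5.5,"tz":0,"roll":0.013},{"tx":0,"ty":0,"tz":15,"roll":0},{"tx":0,"ty":0,"tz":15,"roll":0},{"tx":0,"ty":0,"tz":10,"roll":0},{"tx":0,"ty":0,"tz":0,"roll":0},{"tx":0,"ty":0,"tz":0,"roll":0}]'; python3 go.py .559 .332 .197 0
python3 -c "
from h import *
im,d=optics.get_image('wrist');cv2.imwrite('pics/w2.png',im[:,:,::-1])"
```

```text
t: 24.13
tool_pos: [0.5589, 0.3305, 0.2435]
tool_rot: [-2.223, -2.218, 0.005]
contact_force: [0.4, -0.0, -0.4]
opening: 0.0402
grip_force: 0.0
t 24.13 pos [0.5589 0.3305 0.2435] yaw -0.1 roll -0.003 shift after roll mm [ 1.6  0.2 46.5] tilt [-0.003 -0.001 -1.   ]
```

View pics/w2.png

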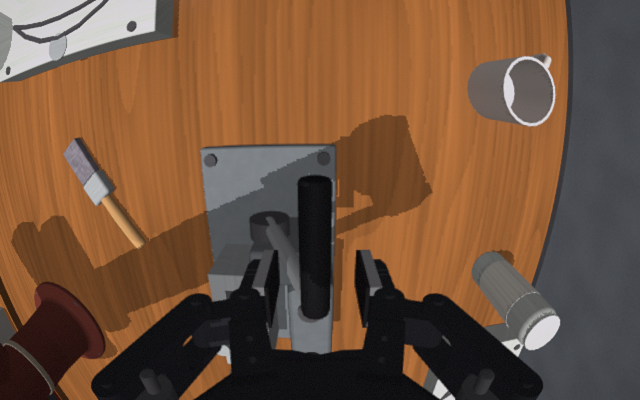

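The bar at column 315 runs vertically between the finger pads (columns 265 and 368), so it is well centred. I'll descend and cage it.

```bash
python3 -m handwheel '[{"tx":1.5,"ty":0,"tz":12,"roll":0},{"tx":0,"ty":0,"tz":12,"roll":0},{"tx":0,"ty":0,"tz":12,"roll":0},{"tx":0,"ty":0,"tz":10,"roll":0},{"tx":0,"ty":0,"tz":0,"roll":0}]'; python3 -m handwheel '[{"tx":0,"ty":0,"tz":0,"roll":0},{"tx":0,"ty":0,"tz":0,"roll":0},{"tx":0,"ty":0,"tz":0,"roll":0}]' 26; python3 go.py .559 .332 .197 0
```

```text
t: 24.6
tool_pos: [0.558, 0.3321, 0.1952]
tool_rot: [-2.222, -2.218, 0.009]
contact_force: [-0.3, 0.4, -0.9]
opening: 0.0401
grip_force: 0.0
t: 24.85
tool_pos: [0.5603, 0.333, 0.2005]
tool_rot: [2.223, 2.219, 0.002]
contact_force: [-0.8, 0.6, -0.0]
opening: 0.026
grip_force: 0.0
t 24.85 pos [0.5603 0.333  0.2005] yaw -0.1 roll -0.002 shift after roll mm [-1.  -1.3  3.5] tilt [ 0.001  0.001 -1.   ]
```

```bash
python3 -m handwheel '[{"tx":0,"ty":-4,"tz":0,"roll":0},{"tx":0,"ty":-8,"tz":-1,"roll":0},{"tx":0,"ty":-8,"tz":-1,"roll":0},{"tx":0,"ty":-8,"tz":-1,"roll":0},{"tx":0,"ty":-8,"tz":-1,"roll":0},{"tx":0,"ty":-8,"tz":0,"roll":0},{"tx":0,"ty":-8,"tz":0,"roll":0},{"tx":0,"ty":-8,"tz":0.6,"roll":0},{"tx":0,"ty":-8,"tz":1,"roll":0},{"tx":0,"ty":-8,"tz":1.5,"roll":0},{"tx":0,"ty":-4,"tz":1,"roll":0},{"tx":0,"ty":0,"tz":0,"roll":0}]'; python3 go.py .432 .332 .187 0
python3 - <<'E'
from h import *
np.set_printoptions(precision=4,suppress=True)
im,d=optics.get_image("scene");C=cloud("scene",d);hsv=cv2.cvtColor(im,cv2.COLOR_RGB2HSV)
m=(d>0)&(hsv[...,2]<60)&(C[...,0]>.4)&(C[...,0]<.62)&(C[...,1]>.35)&(C[...,1]<.38)&(C[...,2]>.17)&(C[...,2]<.24);Q=C[m];print("bar",len(Q),Q.min(0),Q.max(0),Q.mean(0))
E
```

```text
t: 25.85
tool_pos: [0.4829, 0.3339, 0.2041]
tool_rot: [2.22, 2.215, 0.017]
contact_force: [7.8, 0.3, 4.8]
opening: 0.0259
grip_force: 3.6
t 25.85 pos [0.4829 0.3339 0.2041] yaw -0.1 roll -0.002 shift after roll mm [ -1.9 -51.1  16.5] tilt [ 0.012  0.004 -1.   ]Traceback (most recent call last):
  File "<stdin>", line 4, in <module>
    return umr_minimum(a, axis, None, out, keepdims, initial, where)
ValueError: zero-size array to reduction operation minimum which has no identity
```

```bash
python3 -m handwheel '[{"tx":0,"ty":-6,"tz":1,"roll":0},{"tx":0,"ty":-7,"tz":1.6,"roll":0},{"tx":0,"ty":-7,"tz":2,"roll":0},{"tx":0,"ty":-7,"tz":2.4,"roll":0},{"tx":0,"ty":-7,"tz":2.7,"roll":0},{"tx":0,"ty":-7,"tz":3,"roll":0},{"tx":0,"ty":-6,"tz":3,"roll":0},{"tx":0,"ty":-4,"tz":2,"roll":0},{"tx":0,"ty":-2,"tz":0,"roll":0},{"tx":0,"ty":0,"tz":0,"roll":0},{"tx":0,"ty":0,"tz":0,"roll":0}]'; python3 go.py .429 .332 .187 0
```

```text
t: 26.82
tool_pos: [0.4305, 0.3341, 0.1857]
tool_rot: [2.22, 2.215, 0.018]
contact_force: [9.3, 0.4, 3.4]
opening: 0.026
grip_force: 4.5
t 26.82 pos [0.4305 0.3341 0.1857] yaw -0.1 roll -0.002 shift after roll mm [-2.1 -1.5 -1.4] tilt [ 0.012  0.004 -1.   ]
```

```bash
python3 -m handwheel '[{"tx":0,"ty":-2,"tz":0.5,"roll":0},{"tx":0,"ty":-2,"tz":0.5,"roll":0},{"tx":0,"ty":0,"tz":0,"roll":0},{"tx":0,"ty":0,"tz":0,"roll":0}]'; python3 - <<'E'
from h import *
np.set_printoptions(precision=4,suppress=True)
print(ctrl.get_obs()["tool_pos"])
for n in("top","scene"):
  im,d=optics.get_image(n);C=cloud(n,d)
  # grey lever arm / bar arm-end strip on the -y side of the fingers
  m=(d>0)&(C[...,0]>.38)&(C[...,0]<.56)&(C[...,1]>.27)&(C[...,1]<.30)&(C[...,2]>.13)&(C[...,2]<.22);Q=C[m]
  if len(Q): print(n,len(Q),Q.min(0),Q.max(0)); 
  for q in Q[::max(1,len(Q)//8)]: print(q)
E
```

```text
t: 27.15
tool_pos: [0.4266, 0.3341, 0.1838]
tool_rot: [2.22, 2.215, 0.018]
contact_force: [11.0, 2.6, -0.2]
opening: 0.0263
grip_force: 5.5
[0.4266 0.3341 0.1838]
top 168 [0.4222 0.2734 0.1313] [0.4818 0.2995 0.2192]
[0.4818 0.2818 0.1332]
[0.468  0.2782 0.1623]
[0.4594 0.2768 0.168 ]
[0.4507 0.2748 0.1768]
[0.4404 0.2835 0.2085]
[0.4349 0.2925 0.2138]
[0.4298 0.2948 0.2143]
[0.4247 0.2973 0.2139]
scene 323 [0.4209 0.2745 0.1301] [0.4824 0.2996 0.2154]
[0.4251 0.2955 0.2128]
[0.4216 0.2773 0.2062]
[0.4323 0.2765 0.2052]
[0.4406 0.2764 0.196 ]
[0.4525 0.2829 0.185 ]
[0.456  0.2788 0.1711]
[0.4656 0.2892 0.1551]
[0.4728 0.2801 0.1468]
[0.481  0.282  0.1313]
```

```bash
python3 -m handwheel '[{"tx":0,"ty":3,"tz":-1.5,"roll":0},{"tx":0,"ty":5,"tz":-2.7,"roll":0},{"tx":0,"ty":5,"tz":-2.5,"roll":0},{"tx":0,"ty":5,"tz":-2.3,"roll":0},{"tx":0,"ty":5,"tz":-2.1,"roll":0},{"tx":0,"ty":5,"tz":-1.9,"roll":0},{"tx":0,"ty":5,"tz":-1.7,"roll":0},{"tx":0,"ty":5,"tz":-1.5,"roll":0},{"tx":0,"ty":5,"tz":-1.3,"roll":0},{"tx":0,"ty":5,"tz":-1.1,"roll":0},{"tx":0,"ty":5,"tz":-0.9,"roll":0},{"tx":0,"ty":5,"tz":-0.7,"roll":0}]'; python3 -m handwheel '[{"tx":0,"ty":5,"tz":-0.5,"roll":0},{"tx":0,"ty":5,"tz":-0.3,"roll":0},{"tx":0,"ty":5,"tz":0,"roll":0},{"tx":0,"ty":5,"tz":0,"roll":0},{"tx":0,"ty":5,"tz":0,"roll":0},{"tx":0,"ty":5,"tz":0.2,"roll":0},{"tx":0,"ty":5,"tz":0.4,"roll":0},{"tx":0,"ty":5,"tz":0.6,"roll":0},{"tx":0,"ty":5,"tz":0.8,"roll":0},{"tx":0,"ty":5,"tz":1,"roll":0},{"tx":0,"ty":5,"tz":1.2,"roll":0},{"tx":0,"ty":3,"tz":1,"roll":0}]'; python3 go.py .562 .332 .199 0
```

```text
t: 28.25
tool_pos: [0.4822, 0.333, 0.2012]
tool_rot: [2.222, 2.217, 0.006]
contact_force: [6.3, 1.2, -4.9]
opening: 0.0258
grip_force: 3.2
t: 29.25
tool_pos: [0.5395, 0.3328, 0.1965]
tool_rot: [2.224, 2.219, 0.0]
contact_force: [3.9, -0.3, -1.5]
opening: 0.0263
grip_force: 2.1
t 29.25 pos [0.5395 0.3328 0.1965] yaw -0.1 roll -0.002 shift after roll mm [-0.8 22.5 -2.5] tilt [ 0.  0. -1.]
```

```bash
python3 -m handwheel '[{"tx":0,"ty":4,"tz":0.5,"roll":0},{"tx":0,"ty":4,"tz":0.5,"roll":0},{"tx":0,"ty":3,"tz":0.5,"roll":0},{"tx":0,"ty":3,"tz":0.5,"roll":0},{"tx":0,"ty":2,"tz":0,"roll":0},{"tx":0,"ty":2,"tz":0,"roll":0},{"tx":0,"ty":2,"tz":0,"roll":0},{"tx":0,"ty":1,"tz":0,"roll":0},{"tx":0,"ty":0,"tz":0,"roll":0},{"tx":0,"ty":0,"tz":0,"roll":0}]'; python3 go.py .562 .332 .199 0
```

```text
t: 30.08
tool_pos: [0.5597, 0.3329, 0.1948]
tool_rot: [-2.223, -2.219, 0.0]
contact_force: [0.3, -1.0, 1.2]
opening: 0.0263
grip_force: 0.0
t 30.08 pos [0.5597 0.3329 0.1948] yaw -0.1 roll -0.002 shift after roll mm [-0.9  2.3 -4.2] tilt [-0.  0. -1.]
```

No force remains, so the lever is at home. I'll open, withdraw upward and check.

```bash
python3 -m handwheel '[{"tx":0,"ty":0,"tz":0,"roll":0},{"tx":0,"ty":0,"tz":0,"roll":0},{"tx":0,"ty":0,"tz":0,"roll":0},{"tx":0,"ty":0,"tz":-10,"roll":0},{"tx":0,"ty":0,"tz":-20,"roll":0},{"tx":0,"ty":0,"tz":-30,"roll":0},{"tx":0,"ty":0,"tz":-30,"roll":0},{"tx":0,"ty":0,"tz":-20,"roll":0},{"tx":0,"ty":0,"tz":0,"roll":0},{"tx":0,"ty":0,"tz":0,"roll":0}]' 40
python3 - <<'E'
from h import *
np.set_printoptions(precision=4,suppress=True)
im,d=optics.get_image("scene");C=cloud("scene",d)
for y in(.193,.114):
  m=(d>0)&(np.abs(C[...,1]-y)<.025)&(np.abs(C[...,0]-.467)<.03)&(C[...,2]>.11)&(C[...,2]<.2);Q=C[m]
  print(len(Q),"mean",Q.mean(0),"max",Q.max(0))
hsv=cv2.cvtColor(im,cv2.COLOR_RGB2HSV)
m=(d>0)&(hsv[...,2]<60)&(C[...,0]>.5)&(C[...,0]<.62)&(C[...,1]>.25)&(C[...,1]<.4)&(C[...,2]>.205)&(C[...,2]<.24);Q=C[m];print("bar",len(Q),Q.min(0),Q.max(0),Q.mean(0))
cv2.imwrite('pics/s5.png',im[:,:,::-1])
E
```

```text
t: 30.92
tool_pos: [0.5606, 0.3332, 0.3075]
tool_rot: [2.223, 2.218, 0.007]
contact_force: [-0.2, 0.0, -0.6]
opening: 0.0403
grip_force: 0.0
187 mean [0.47   0.19   0.1529] max [0.4763 0.2023 0.1819]
189 mean [0.467  0.1117 0.1523] max [0.473  0.1234 0.1824]
bar 265 [0.5514 0.275  0.2087] [0.5676 0.3665 0.2278] [0.5607 0.3158 0.2234]
```

View pics/s5.png

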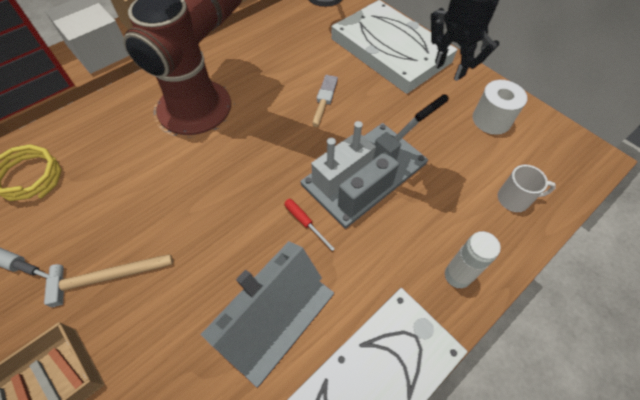

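The picture shows both pins upright in their wells (332,150) and (357,135). The lever bar is back home at (430,107), the flat bar is still in the rack at (247,283), and the gripper is clear.

```bash
python3 -c "
from station import ctrl
print(ctrl.finish_job())"
```

```text
the job is handed in; nothing more can be done
None
```

I handed the job in at about 31 s: both pins stand in their wells, the lever went through its full stroke and was eased back home, and the flat bar is still in the rack; the last camera check agreed, but no verdict was returned.

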